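Tip the parts tray to bring the copper ring into its pick-up pocket

TASK

Two alike aluminium parts trays stand on the drawer cabinet; one holds a flat copper gasket ring. Tip that tray up at the end with the black ball knob so that the ring slides down, untouched, through the funnel into the narrow pick-up pocket at the far end, then lower the tray gently until it stands flat on the cabinet again with the ring still in the pocket, and let go. Leave the other tray, with the ceramic standoffs, where it is.

Things in the scene. Friction and masses are not known exactly. Their poses are not given: they have to be found in the camera images.
- ring_tray: Loose aluminium tray, 0.5 kg, holding the ring. Origin on its underside; +x points from knob to pocket. 8 mm foot bars under it at x=-40 and x=112 mm (it tips about this one). Floor 9, rim 24 mm high. Floor 100 mm wide from x=-46 to 40, then funnel walls narrow to 36 mm at x=76, then the pocket, end wall at x=110. Polished: ring starts sliding at 10-14 deg, runs home surely at 30-40 deg.
- ring_tray_handle (a point): Centre of that tray's black ball knob, 24 mm across, on a thin stem from the middle of its end: (-95, 0, 36) mm in the tray's frame, 207 mm level distance from the far foot bar. Free on both sides in y; gripped across y it swivels between the fingers as the tray tips, so the gripper can stay upright.
- copper_ring: Flat copper gasket ring, 30 mm outside diameter, 8 mm thick, 22 g, lying on the tray's floor. Origin at the centre of its underside, z up. In the pocket its centre is near x=95 mm, within about 8 mm of y=0, in the tray's frame.
- other_tray: The second, identical tray (same frame, knob at -x), in which two upright cream ceramic standoffs 12 mm in diameter stand. To be left where it is.

How it is judged:
On the way:
1. the tray with the ring is tipped more than 11 degrees (angle between ring_tray's own z axis and vertical above 0.2 rad), for 0.1 s.
At the end, for the whole second after the job is handed in: The tray stands flat on the cabinet (within 3 degrees), released and at rest; the ring lies at rest in its pick-up pocket (ring centre 85 to 110 mm from the tray's origin toward the pocket and within 15 mm of the tray's centre line); the other tray is within 20 mm of where it stood (x of copper_ring in the frame of ring_tray between 0.085 and 0.11 m and y of copper_ring in the frame of ring_tray between -0.015 and 0.015 m and z of copper_ring in the frame of ring_tray between 0 and 0.018 m and angle between ring_tray's own z axis and vertical below 0.05 rad and height (world z) of ring_tray between -0.006 and 0.006 m and linear speed of each of ring_tray, copper_ring below 0.02 m/s and distance of other_tray from where it was at the start of the episode below 0.02 m); the robot touches nothing.
It fails at once if the gripper touches the ring (contact force between the fingers and copper_ring above 0.5 N).
It fails at once if the other tray is moved more than 20 mm (distance of other_tray from where it was at the start of the episode above 0.02 m).
It fails at once if the tray is thrown or dropped (faster than 0.6 m/s) (linear speed of ring_tray above 0.6 m/s).
It also fails if it takes over 51 s, if anything falls off the work surface, if the arm or the gripper's body presses on something with over 40 N, if the wrist force passes 120 N, or if a joint passes its speed limit or range.

ROBOT

A 7-joint arm with a two-finger parallel gripper is mounted at the origin on a cart in front of the work surface, level with it; the furniture and walls round the work are solid. World frame = base frame: x ahead of the robot, y to its left, z up, the work surface at z = 0. Lengths are in m, angles in rad, forces in N, time in s.
With the tool pointing down it reaches from about 0.4 to 0.85 m from the base axis. Payload 10.4 kg.
Tool frame: the origin (TCP) lies at the very end of the fingers, on their centre line; the grasp point (between the pads) lies 19 mm behind it; z points along the fingers, y is the line along which they close (so a half turn about z gives the same grasp; the last joint's range is limited). The gripper opens to 87 mm and grips with 3 to 60 N. Pads are 19 mm wide; open, the fingers measure 117 mm over their backs; the gripper's body (75 mm by 190 mm) begins 51 mm behind the grasp point.
Start: joints at [1.096, 0.332, -0.065, 1.46, 0.022, 1.35, -0.088], TCP at [0.273, -0.562, 0.223] pointing down, gripper open.
Joint ranges: [-2.6, 2.6], [-0.5, 2.12], [-1.47, 1.34], [0.16, 2.42], [-1.27, 4.41], [0.06, 2.06], [-2.6, 2.6]. Speed limits (rad/s): [2.22, 2.22, 2.79, 2.79, 3.14, 3.14, 3.14].

INTERFACE

Orientations are given as a unit quaternion [x, y, z, w].
In Python, from bench import * gives the robot as it stands.
- The arm moves only by the tool step_arm, never from a script. Its arguments are lists of equal length, an entry for each row: "delta_pos": the shift along the world's x, y, z in units of 25 mm (1.0 is 25 mm), a list of three; "turn": the turn about the world's z in units of 0.12 rad (1.0 is 0.12 rad). In form: {"delta_pos": [[tx, ty, tz], ...], "turn": [turn, ...]}. A call has 1 to 12 rows; each row shifts and turns the commanded pose from where the row before left it; what a row does not reach is not made up. A row lasts 1/10 s, in which the tool goes at most 50 mm and 8.59 degrees, less where a joint would pass 70% of its speed; a pose out of reach is approached as far as the arm can. A call with a number of a shift or a turn outside -1 to 1 is refused whole. A call with a gripper value outside its range is refused whole. "grip" is the closure, from 0 (fully open) to 1 (shut), set as the call begins (left out, the last holds). The fingers move at their own pace and stop on an object; "newtons" is the grip in N (left out, the last holds). Time passes only in rows, so rows that do not move let the fingers close. It gives the time, the measured TCP pose, the force, the opening and the grip force at its end, in the units of the state.
- read_state(): the state, without advancing time (a new reading comes with each control period).
- camera(name): name is "scene" or "top" or "wrist"; returns a dict with "image" (384x512x3 uint8, red, green, blue), "z_map" (384x512 float32, m along the optical axis (not along the pixel's ray), 0 where there is no reading), "mtx" (3x3 intrinsics, pixels), "dist" ([k1, k2, p1, p2, k3] as OpenCV has them; the pictures are not rectified), "view" (4x4, takes a point from world to camera coordinates). Camera axes: x right, y up, looking along -z (the intrinsics and any distortion apply to the point x, -y, -z); pixel columns grow to the right and rows downward; lengths in m; the calibration is good to about 2 mm. A picture is of the moment at which its call begins.
- close_job(): hands the job in; it is judged then, once.
The state is a dict: "time": time; "joint_positions": joint angles; "joint_vel": joint speeds; "joint_torque": joint torques, N m; "ee_pos": TCP position; "eef_rot": TCP orientation; "ft_force": force on the tool from outside, world axes, zero at the start; "torque": the same for the moment, N m; "width": finger opening in m; "grip_force": force on a finger pad.
Only numpy, scipy, OpenCV 4.12 (cv2) and the standard library are available. Lean on these libraries where they do the work, as an engineer would, in place of code of your own. Each camera call takes 0.05 s, during which the arm holds its last target. There are 200 camera calls.

## Working session

There is one attempt and no reset: what is moved stays moved. The work goes in short steps, Python scripts to look and compute and a tool call to move; the robot and the scene stay as the last step left them, time stands still between calls to the robot, and variables do not carry over. Pictures are saved under pics/ and viewed, at most 10 in all, crops included, and the job is handed in when it is done.

Besides the shell and the picture viewer there is one more tool, called after "Emit:" as name([rows], argument=value, ...), one row to a line, values as JSON. step_arm: Moves the arm, as the interface text tells. Shifts and turns lie within -1 to 1; 1 stands for 25 mm of shift or 0.12 rad of turn. Its arguments: {"type":"object","properties":{"delta_pos":{"type":"array"},"turn":{"type":"array"},"grip":{"type":"number"},"newtons":{"type":"number"}},"required":["delta_pos","turn"]}

```bash
mkdir -p pics; cat > h.py <<'E'
from bench import *
import numpy as np, cv2
def snap(n,f):
    c=camera(n); cv2.imwrite(f'pics/{f}.png',c['image'][:,:,::-1]); np.savez(f'pics/{f}.npz',**c); return c
def world(c,u,v,z=None,r=1):
    p=cv2.undistortPoints(np.array([[[u,v]]],float),np.array(c['mtx'],float),np.array(c['dist'],float))[0,0]
    V=np.linalg.inv(c['view']); d=np.array([p[0],-p[1],-1.])
    if z is None:
        w=c['z_map'][int(v)-r:int(v)+r+1,int(u)-r:int(u)+r+1]; t=np.median(w[w>0])
    else: t=(z-V[2,3])/(V[:3,:3]@d)[2]
    return V[:3,:3]@(d*t)+V[:3,3]
E
python3 - <<'E'
from h import *
snap('top','top1'); s=read_state(); print(s['time'],s['ee_pos'],s['eef_rot'],s['width'])
E
```

```text
0.05 [ 0.27267902 -0.56197264  0.22179583] [ 9.74590337e-01  2.23993790e-01 -1.95514189e-04 -6.47684888e-04] 0.08681801962594156
```

View pics/top1.png

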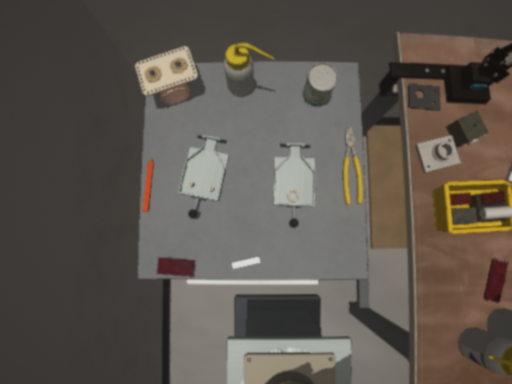

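The ring tray is on the right, with its knob at about (293,223), ring at (293,197) and far foot bar at (294,146). The other tray is on the left, with its knob at about (194,214).

```bash
python3 - <<'E'
from h import *
c=dict(np.load('pics/top1.npz'))
for n,u,v,z in [('knob',293,223,.036),('ring',293,197,.017),('barL',279,146,.008),('barR',311,147,.008),('oknob',194,214,.036),('surf',240,230,0)]:
    print(n,world(c,u,v,z).round(4),world(c,u,v).round(4))
im=c['image']; 
cv2.imwrite('pics/top1c.png',cv2.resize(im[120:290,130:370,::-1],None,fx=3.3,fy=3.3,interpolation=cv2.INTER_CUBIC))
E
```

```text
knob [ 0.4444 -0.0079  0.036 ] [ 0.444  -0.0068  0.0471]
ring [ 0.5121 -0.0106  0.017 ] [ 0.5131 -0.0114  0.0087]
barL [0.6496 0.0237 0.008 ] [ 0.652   0.0231 -0.001 ]
barR [ 0.6469 -0.0615  0.008 ] [ 0.6493 -0.0629 -0.0012]
oknob [0.4669 0.2409 0.036 ] [0.4662 0.2391 0.0457]
surf [0.4279 0.1264 0.    ] [ 0.4279  0.1265 -0.0009]
```

View pics/top1c.png

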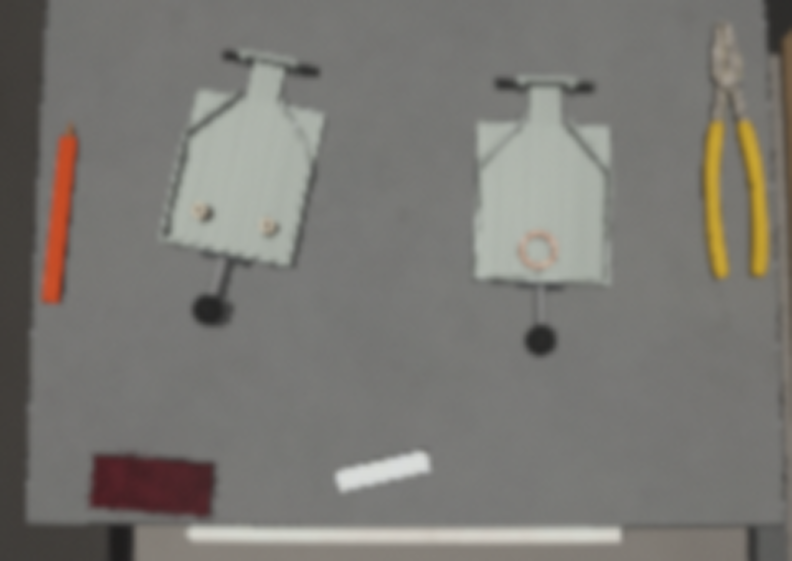

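The ring tray's knob is at about (0.444, -0.008) and the tray's yaw is about -0.04. I'll move above the knob and turn by about -0.49 rad.

Emit:
step_arm([
  [0.4,0.9,0],
  [0.4,0.9,0],
  [0.4,0.9,0],
  [0.4,0.9,0],
  [0.4,0.9,0],
  [0.4,0.9,0],
  [0.4,0.9,0],
  [0.4,0.9,0],
  [0.4,0.9,0],
  [0.4,0.9,0],
  [0.4,0.9,0],
  [0.4,0.9,0],
], turn=[-0.17,-0.17,-0.17,-0.17,-0.17,-0.17,-0.17,-0.17,-0.17,-0.17,-0.17,-0.17], grip=0.0)

```text
time: 1.25
ee_pos: [0.3929, -0.2912, 0.2221]
eef_rot: [0.995, 0.103, -0.0, -0.0]
ft_force: [-0.1, 0.0, 0.1]
width: 0.0872
grip_force: 0.0
```

Emit:
step_arm([
  [0.17,0.95,0],
  [0.17,0.95,0],
  [0.17,0.95,0],
  [0.17,0.95,0],
  [0.17,0.95,0],
  [0.17,0.95,-0.3],
  [0.17,0.95,-0.3],
  [0.17,0.95,-0.4],
  [0.17,0.95,-0.4],
  [0.17,0.95,-0.4],
  [0.17,0.95,-0.4],
  [0,0.5,0],
], turn=[-0.17,-0.17,-0.17,-0.17,-0.17,-0.17,-0.17,-0.17,-0.17,-0.17,-0.17,-0.17])

```text
time: 2.45
ee_pos: [0.4389, -0.0165, 0.1661]
eef_rot: [1.0, -0.018, -0.001, -0.0]
ft_force: [-0.0, 0.3, -0.3]
width: 0.087
grip_force: 0.0
```

```bash
python3 - <<'E'
from h import *
snap('wrist','w1'); s=read_state(); q=s['eef_rot']; print(s['time'],s['ee_pos'],2*np.arctan2(q[1],q[0]),s['width'],s['joint_positions'])
E
```

```text
2.5 [ 0.43901901 -0.01517343  0.16672115] -0.03626215547063305 0.08691108750954935 [ 0.51679856 -0.00689295 -0.57526285  1.970947   -0.00519791  1.17804375
 -1.66351562]
```

View pics/w1.png

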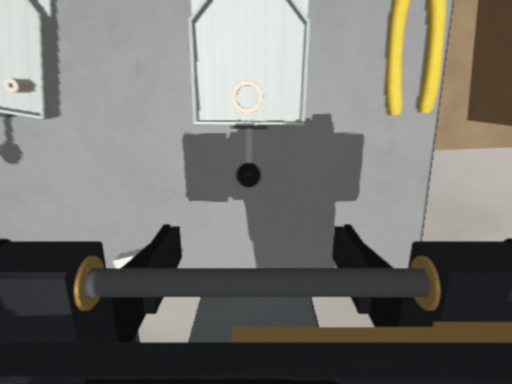

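The wrist view shows the knob at (248,175), the ring at (248,97), and the tray's side edges at columns of about 193 and 305.

```bash
python3 - <<'E'
from h import *
c=dict(np.load('pics/w1.npz'))
for n,u,v,z in [('knob',248,175,.04),('ring',248,97,.017),('eL1',193,122,.024),('eL2',190,30,.024),('eR1',303,123,.024),('eR2',307,30,.024)]:
    print(n,world(c,u,v,z).round(4),world(c,u,v).round(4))
E
```

```text
knob [ 0.4452 -0.0079  0.04  ] [ 0.4473 -0.0083  0.0483]
ring [ 0.516  -0.0105  0.017 ] [ 0.5159 -0.0103  0.0097]
eL1 [0.4952 0.0428 0.024 ] [0.4933 0.0475 0.0011]
eL2 [0.5744 0.0377 0.024 ] [0.5743 0.0376 0.0244]
eR1 [ 0.4903 -0.0622  0.024 ] [ 0.4904 -0.0622  0.0242]
eR2 [ 0.5706 -0.0651  0.024 ] [ 0.5705 -0.0651  0.0245]
```

Emit:
step_arm([
  [0.28,0.29,0],
  [0,0,-0.6],
  [0,0,-0.7],
  [0,0,-0.7],
  [0,0,-0.7],
  [0,0,-0.7],
  [0,0,-0.7],
  [0,0,-0.6],
  [0,0,-0.5],
  [0,0,-0.4],
  [0,0,-0.3],
  [0,0,0],
], turn=[-0.1,0,0,0,0,0,0,0,0,0,0,0])

```text
time: 3.7
ee_pos: [0.4461, -0.0114, 0.0193]
eef_rot: [1.0, -0.025, -0.001, -0.0]
ft_force: [-0.4, 0.5, 0.2]
width: 0.087
grip_force: 0.0
```

Emit:
step_arm([
  [0,0,0],
  [0,0,0],
  [0,0,0],
  [0,0,0],
  [0,0,0],
  [0,0,0],
  [0,0,0],
  [0,0,0],
  [0,0,0],
  [0,0,0],
], turn=[0,0,0,0,0,0,0,0,0,0], grip=1.0, newtons=15)

```text
time: 4.7
ee_pos: [0.4466, -0.0113, 0.0201]
eef_rot: [1.0, -0.025, -0.0, 0.0]
ft_force: [0.6, 1.1, 0.2]
width: 0.0227
grip_force: 15.0
```

Gripped: the opening is 22.7 mm on the 24 mm ball. I'll follow the arc about the far foot bar up to 24°, then check.

Emit:
step_arm([
  [0.06,0,0.29],
  [0.06,0,0.29],
  [0.08,0,0.28],
  [0.08,0,0.28],
  [0.1,-0.01,0.28],
  [0.1,-0.01,0.28],
  [0.12,-0.01,0.27],
  [0.12,-0.01,0.27],
  [0.14,-0.01,0.26],
  [0.14,-0.01,0.26],
  [0.15,-0.01,0.25],
  [0.15,-0.01,0.25],
], turn=[0,0,0,0,0,0,0,0,0,0,0,0])

```text
time: 5.9
ee_pos: [0.4796, -0.0133, 0.1021]
eef_rot: [1.0, -0.025, 0.0, -0.0]
ft_force: [1.1, 0.4, -3.8]
width: 0.0224
grip_force: 15.0
```

```bash
python3 - <<'E'
from h import *
snap('wrist','w2'); snap('scene','s2'); a=cv2.imread('pics/w2.png');b=cv2.imread('pics/s2.png')
cv2.imwrite('pics/m2.png',cv2.resize(np.hstack([a,b]),(800,300),interpolation=cv2.INTER_AREA))
E
```

```text
(no output)
```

View pics/m2.png

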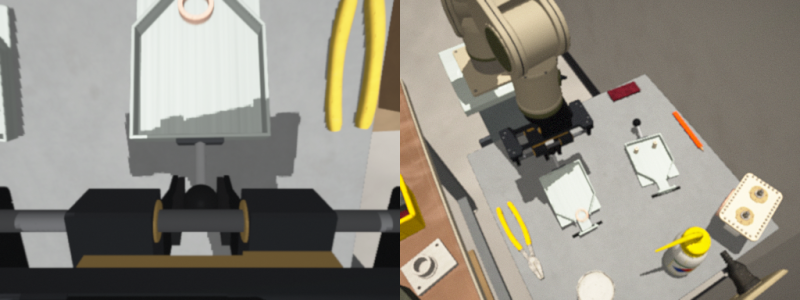

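The tray is tipped. In the wrist half the ring has slid to the funnel mouth, at (197,8), and the tray is straight. I'll continue to about 36° and hold.

Emit:
step_arm([
  [0.17,-0.01,0.24],
  [0.17,-0.01,0.24],
  [0.19,-0.01,0.22],
  [0.19,-0.01,0.22],
  [0.2,-0.01,0.21],
  [0.2,-0.01,0.21],
  [0,0,0],
  [0,0,0],
  [0,0,0],
  [0,0,0],
  [0,0,0],
  [0,0,0],
], turn=[0,0,0,0,0,0,0,0,0,0,0,0])

```text
time: 7.2
ee_pos: [0.5071, -0.0148, 0.135]
eef_rot: [1.0, -0.025, -0.0, 0.0]
ft_force: [1.4, -0.1, -4.0]
width: 0.023
grip_force: 15.0
```

```bash
python3 - <<'E'
from h import *
snap('top','t3'); snap('scene','s3'); a=cv2.imread('pics/t3.png')[110:250,200:380];b=cv2.imread('pics/s3.png')[190:330,150:330]
cv2.imwrite('pics/m3.png',cv2.resize(np.hstack([a,b]),(792,308),interpolation=cv2.INTER_CUBIC))
E
```

```text
(no output)
```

View pics/m3.png

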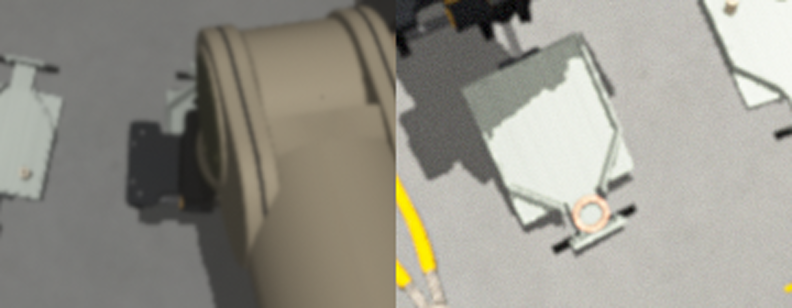

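The ring sits in the pocket, at (590,213) in the scene half, against the end wall. I'll lower along the same arc, slowing towards the end.

Emit:
step_arm([
  [-0.1,0.01,-0.11],
  [-0.2,0.01,-0.21],
  [-0.2,0.01,-0.21],
  [-0.19,0.01,-0.22],
  [-0.17,0.01,-0.24],
  [-0.17,0.01,-0.24],
  [-0.15,0.01,-0.25],
  [-0.15,0.01,-0.25],
  [-0.14,0.01,-0.26],
  [-0.14,0.01,-0.26],
  [-0.12,0.01,-0.27],
  [-0.1,0.01,-0.23],
], turn=[0,0,0,0,0,0,0,0,0,0,0,0])

```text
time: 8.5
ee_pos: [0.4611, -0.0118, 0.0657]
eef_rot: [1.0, -0.025, -0.0, 0.0]
ft_force: [-0.2, 0.1, -1.6]
width: 0.0227
grip_force: 15.0
```

Emit:
step_arm([
  [-0.09,0,-0.25],
  [-0.08,0,-0.25],
  [-0.08,0,-0.25],
  [-0.06,0,-0.2],
  [-0.05,0,-0.2],
  [-0.05,0,-0.2],
  [-0.04,0,-0.16],
  [-0.03,0,-0.12],
  [-0.02,0,-0.1],
  [-0.01,0,-0.06],
  [0,0,-0.04],
  [0,0,0],
], turn=[0,0,0,0,0,0,0,0,0,0,0,0])

```text
time: 9.7
ee_pos: [0.4489, -0.0118, 0.021]
eef_rot: [1.0, -0.025, 0.0, 0.0]
ft_force: [-3.3, -0.2, 6.2]
width: 0.0228
grip_force: 15.0
```

The wrist reads 6 N upward, so the tray stands on the cabinet. I'll open and rise.

Emit:
step_arm([
  [0,0,0.04],
  [0,0,0],
  [0,0,0],
  [0,0,0],
  [0,0,0],
  [0,0,0],
  [0,0,0],
  [0,0,0],
  [0,0,0],
  [0,0,0],
], turn=[0,0,0,0,0,0,0,0,0,0], grip=0.0)

```text
time: 10.7
ee_pos: [0.4486, -0.0118, 0.0216]
eef_rot: [1.0, -0.025, 0.0, 0.0]
ft_force: [-0.7, 0.6, -0.1]
width: 0.0859
grip_force: 0.0
```

Emit:
step_arm([
  [0,0,0.3],
  [0,0,0.5],
  [0,0,0.7],
  [0,0,0.7],
  [0,0,0.7],
  [0,0,0.7],
  [0,0,0.7],
  [0,0,0.7],
  [0,0,0.7],
  [0,0,0.5],
  [0,0,0.3],
  [0,0,0],
], turn=[0,0,0,0,0,0,0,0,0,0,0,0])

```text
time: 11.9
ee_pos: [0.4491, -0.0118, 0.1851]
eef_rot: [1.0, -0.025, 0.001, 0.0]
ft_force: [-0.2, 0.5, -0.7]
width: 0.0869
grip_force: 0.0
```

```bash
python3 - <<'E'
from h import *
snap('wrist','w4'); snap('scene','s4'); a=cv2.imread('pics/w4.png');b=cv2.imread('pics/s4.png')[160:340,120:360]
cv2.imwrite('pics/m4.png',np.hstack([cv2.resize(a,(400,300)),cv2.resize(b,(400,300),interpolation=cv2.INTER_CUBIC)]))
E
```

```text
(no output)
```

View pics/m4.png

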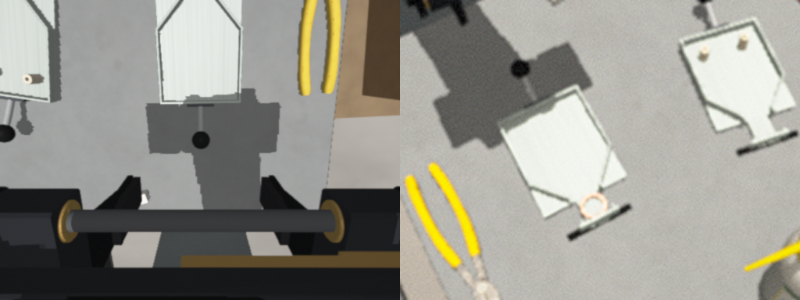

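The tray is flat and released. The ring is in the pocket at (593,206) and the knob at (520,69), both in the scene half. I'll check the ring's numbers, then hand in.

```bash
python3 - <<'E'
from h import *
c=dict(np.load('pics/s4.npz'))
k=world(c,192,201.4,.036); r=world(c,235.8,283.6,.017); L=world(c,120+(571-400)*.6,160+236*.6,.008); R=world(c,120+(630-400)*.6,160+207*.6,.008)
m=(L+R)/2; a=(m-k)[:2]; n=np.linalg.norm(a); a/=n; d=(r-k)[:2]
x=d@a-.095; y=a[0]*d[1]-a[1]*d[0]; print(k,r,n,x,y)
if .087<x<.108 and abs(y)<.012: print(close_job())
E
```

```text
[ 0.44720635 -0.01341503  0.036     ] [ 0.63760667 -0.01927301  0.017     ] 0.2078259462634783 0.09548998643365805 -0.00040583013162213705
the job is handed in; nothing more can be done
None
```

I tipped the ring tray to about 36°, lowered it flat and released it, then handed the job in. The last picture puts the ring in the pocket at x ≈ 95 mm, y ≈ 0 mm. The other tray was not touched, but no verdict came back.

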